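# Put the loading caps away in size order on their rail

### The job

Put the four loading caps standing on the bench away on the storage rail, one upright and centred on each free rubber rest, so that with the largest cap, already parked at one end, the row runs in order of disc diameter from the largest down to the smallest at the other end. Set them down, do not drop them; leave the parked cap where it is, and do not knock the sample tin beside the work.

Things in the scene. Friction and masses are not known exactly. Their poses are not given: they have to be found in the camera images.
- cap74_stem (a point): Loading cap, second largest of the five, loose: a plain aluminium disc 74 mm in diameter and 16 mm thick with a central round stem 26 mm in diameter standing on it; 62 mm high in all. This point is on its axis half-way up the stem, 39 mm above its underside (23 mm above the disc, 23 mm below the stem's top); z is up the stem. Lift it by the stem, with the fingertips above the disc. Starts standing on the bench; 250 g, give or take a quarter.
- cap62_stem (a point): Loading cap, third largest (middle size), loose: a plain aluminium disc 62 mm in diameter and 16 mm thick with a central round stem 26 mm in diameter standing on it; 62 mm high in all. This point is on its axis half-way up the stem, 39 mm above its underside (23 mm above the disc, 23 mm below the stem's top); z is up the stem. Lift it by the stem, with the fingertips above the disc. Starts standing on the bench; 200 g, give or take a quarter.
- cap50_stem (a point): Loading cap, second smallest, loose: a plain aluminium disc 50 mm in diameter and 16 mm thick with a central round stem 26 mm in diameter standing on it; 62 mm high in all. This point is on its axis half-way up the stem, 39 mm above its underside (23 mm above the disc, 23 mm below the stem's top); z is up the stem. Lift it by the stem, with the fingertips above the disc. Starts standing on the bench; 150 g, give or take a quarter.
- cap38_stem (a point): Loading cap, smallest, loose: a plain aluminium disc 38 mm in diameter and 16 mm thick with a central round stem 26 mm in diameter standing on it; 62 mm high in all. This point is on its axis half-way up the stem, 39 mm above its underside (23 mm above the disc, 23 mm below the stem's top); z is up the stem. Lift it by the stem, with the fingertips above the disc. Starts standing on the bench; 110 g, give or take a quarter.
- cap86_stem (a point): Loading cap, the largest of the five, loose: a plain aluminium disc 86 mm in diameter and 16 mm thick with a central round stem 26 mm in diameter standing on it; 62 mm high in all. This point is on its axis half-way up the stem, 39 mm above its underside (23 mm above the disc, 23 mm below the stem's top); z is up the stem. It already stands on the rest at one end of the rail, either end, and stays there.
- pad1: One of the four free rests of the storage rail: a black rubber disc 60 mm in diameter, 4 mm thick, its top 16 mm above the bench. Origin at the centre of its underside, 12 mm above the bench. The rail is a white bar 480 x 90 mm, 12 mm high, on the bench; its five rests stand in one straight row 95 mm apart, the fifth being under the largest cap. Which free rest is which in the row varies: go by position.
- pad2: One of the four free rests of the storage rail: a black rubber disc 60 mm in diameter, 4 mm thick, its top 16 mm above the bench. Origin at the centre of its underside, 12 mm above the bench. The rail is a white bar 480 x 90 mm, 12 mm high, on the bench; its five rests stand in one straight row 95 mm apart, the fifth being under the largest cap. Which free rest is which in the row varies: go by position.
- pad3: One of the four free rests of the storage rail: a black rubber disc 60 mm in diameter, 4 mm thick, its top 16 mm above the bench. Origin at the centre of its underside, 12 mm above the bench. The rail is a white bar 480 x 90 mm, 12 mm high, on the bench; its five rests stand in one straight row 95 mm apart, the fifth being under the largest cap. Which free rest is which in the row varies: go by position.
- pad4: One of the four free rests of the storage rail: a black rubber disc 60 mm in diameter, 4 mm thick, its top 16 mm above the bench. Origin at the centre of its underside, 12 mm above the bench. The rail is a white bar 480 x 90 mm, 12 mm high, on the bench; its five rests stand in one straight row 95 mm apart, the fifth being under the largest cap. Which free rest is which in the row varies: go by position.
- tin: Bystander, to be left alone: round lidded metal sample tin, 58 mm in diameter, 46 mm high, on the bench beside the work. Origin at the centre of its underside.
There are look-alikes about, which are no part of the job. What is shaped like the part that bears cap50_stem but blue or yellow is not meant.

How it is judged:
By the outcome, as a careful person would: the job done as asked, in the order asked, and still so for the second after the job is handed in, with the robot touching nothing.
It also fails if it takes over 88 s, if anything falls off the work surface, if the arm or the gripper's body presses on something with over 40 N, if the wrist force passes 120 N, or if a joint passes its speed limit or range.

### The arm

A 7-joint arm with a two-finger parallel gripper is mounted at the origin on the work surface. World frame = base frame: x ahead of the robot, y to its left, z up, the work surface at z = 0. Lengths are in m, angles in degrees, forces in N, time in s.
With the tool pointing down it reaches from about 0.35 to 0.9 m from the base axis. Payload 19.9 kg.
Tool frame: the origin (TCP) lies midway between the tips of the shut fingers; the grasp point (between the pads) lies 19 mm behind it (tcp_to_grasp is the distance from the TCP to the grasp point, in m); z points along the fingers, y is the line along which they close (so a half turn about z gives the same grasp; the last joint's range is limited). The gripper opens to 94 mm and grips with 3 to 60 N. Pads are 16 mm wide; open, the fingers measure 119 mm over their backs; the gripper's body (75 mm by 177 mm) begins 78 mm behind the grasp point.
Start: joints at [-79.211, 23.915, -0.59, 92.452, 0.269, 63.638, -3.037], TCP at [0.142, 0.609, 0.205] pointing down, gripper open.
Joint ranges: [-161.28, 161.28], [-22.2, 115.67], [-73.04, 71.86], [3.21, 147.25], [-68.34, 248.33], [10.77, 114.83], [-161.83, 161.83]. Speed limits (degrees/s): [108.29, 108.29, 136.94, 136.94, 172.46, 172.46, 172.46].

### API

Orientations are given as a 3x3 rotation matrix whose columns are the frame's x, y, z axes.
In Python, from station import movep, move_straight, move_j, command_gripper, wait, ik, snapshot, calibration, PlanningError, sign_off, recognise, place_of, read_t, read_joints, read_joint_vel, read_joint_torque, read_ee_pos, read_orientation, read_ft_force, read_moment, read_finger_gap, read_gripper_force, tcp_to_grasp gives the robot as it stands. Calls block until the motion is done:
- movep(position, orientation): joint-space move of the TCP to a pose.
- move_straight(position, rot=None, speed=0.15, until_force=None): straight line of the TCP; rot=None keeps the orientation; speed is the mean speed in m/s. With until_force (N) it stops when the force on the tool has changed by that much, and returns True; else False.
- move_j(angles): joint-space move.
- command_gripper(opening, grip_force=None): finger opening in m; grip_force is the grip in N (None keeps the last); returns when the fingers have stopped.
- wait(seconds).
- ik(position, orientation): joint angles nearest the present ones, or None.
- snapshot(name): name is "side" or "top"; returns the picture (384x512x3 uint8, red, green, blue); there is no depth.
- calibration(name): a dict with "K" (3x3 intrinsics, pixels), "pose" (4x4, takes a point from camera to world coordinates). Camera axes: x right, y up, looking along -z (the intrinsics and any distortion apply to the point x, -y, -z); pixel columns grow to the right and rows downward; lengths in m; the calibration is good to about 2 mm. A picture is of the moment at which its call begins. calibration takes no time and is no camera call.
A pose or a line that the arm cannot do raises PlanningError and nothing moves.
- sign_off(): hands the job in; it is judged then, once.
Trained networks look in the newest picture that a camera, given by its name, has taken for a name from the list of things; names that differ only in an ending like _2 or _b are one class to them, and where a whole thing is asked for, a point or a joint stands for the part that bears it (a point fixed in the world has none). Each returns a list of dicts, best first, with "confidence" (0 to 1); they miss things now and then, are a little off and sometimes report something else, mostly with a low value. They report only what shows in the picture. A call takes as long as a camera call. They do not tell look-alikes from the thing itself.
- recognise(target, camera): "at" ([x, y, z] in m, in world coordinates, good to about 4 mm: the middle of the surface that is visible of it).
- place_of(target, camera): "at" ([x, y, z] in m, in world coordinates, good to about 4 mm: a listed point, or the origin of a listed thing).
Readings, each from a call of its own:
- read_t(): time.
- read_joints(): joint angles.
- read_joint_vel(): joint speeds.
- read_joint_torque(): joint torques, N m.
- read_ee_pos(): TCP position.
- read_orientation(): TCP orientation.
- read_ft_force(): force on the tool from outside, world axes, zero at the start.
- read_moment(): the same for the moment, N m.
- read_finger_gap(): finger opening in m.
- read_gripper_force(): force on a finger pad.
Only numpy, scipy, OpenCV 4.12 (cv2) and the standard library are available. Lean on these libraries where they do the work, as an engineer would, in place of code of your own. Each camera call takes 0.05 s, during which the arm holds its last target. There are 200 camera calls.

## Working session

There is one attempt and no reset: what is moved stays moved. The work goes in short steps, each a Python script; the robot and the scene stay as the last script left them, time stands still between calls to the robot, and variables do not carry over. Pictures are saved under pics/ and viewed, at most 14 in all, crops included, and the job is handed in when it is done.

```bash
mkdir -p pics
python3 - <<'E'
from station import *
import cv2,numpy as np
for c in ("top","side"):
    im=snapshot(c); cv2.imwrite(f"pics/{c}0.png",cv2.resize(im[:,:,::-1],(800,600),interpolation=cv2.INTER_CUBIC)); cv2.imwrite(f"pics/raw_{c}0.png",im[:,:,::-1])
    k=calibration(c); print(c,np.round(k["K"],1).tolist(),np.round(k["pose"],3).tolist(),[x for x in k if x not in("K","pose")])
for t in ["cap74_stem","cap62_stem","cap50_stem","cap38_stem","cap86_stem","pad1","tin"]:
    for c in ("top","side"):
        print(t,c,[(np.round(d["at"],3).tolist(),round(d["confidence"],2)) for d in place_of(t,c)])
print(read_t(),tcp_to_grasp, read_orientation())
E
```

```text
top [[396.6, 0.0, 256.8], [0.0, 396.6, 195.9], [0.0, 0.0, 1.0]] [[-0.015, 0.985, -0.174, 0.309], [-1.0, -0.018, -0.012, 0.049], [-0.014, 0.174, 0.985, 1.148], [0.0, 0.0, 0.0, 1.0]] []
side [[462.9, 0.0, 255.6], [0.0, 462.9, 189.7], [0.0, 0.0, 1.0]] [[0.998, 0.025, -0.053, 0.41], [-0.057, 0.645, -0.762, -0.812], [0.015, 0.764, 0.645, 0.798], [0.0, 0.0, 0.0, 1.0]] []
cap74_stem top [([0.469, 0.073, 0.04], 0.61), ([0.607, -0.114, 0.015], 0.51)]
cap74_stem side [([0.471, 0.073, 0.039], 0.91), ([0.462, -0.203, 0.038], 0.31)]
cap62_stem top [([0.438, -0.066, 0.037], 0.62)]
cap62_stem side [([0.439, -0.07, 0.038], 0.8)]
cap50_stem top [([0.304, -0.272, 0.038], 0.68), ([0.462, -0.2, 0.041], 0.54)]
cap50_stem side [([0.461, -0.2, 0.043], 0.74), ([0.308, -0.278, 0.04], 0.6), ([0.367, -0.214, 0.041], 0.58)]
cap38_stem top [([0.471, 0.187, 0.041], 0.65)]
cap38_stem side [([0.474, 0.192, 0.038], 0.71), ([0.438, -0.07, 0.036], 0.5)]
cap86_stem top [([0.61, -0.211, 0.055], 0.77)]
cap86_stem side [([0.608, -0.214, 0.052], 0.72)]
pad1 top [([0.607, -0.018, 0.008], 0.89), ([0.608, -0.116, 0.017], 0.89), ([0.604, 0.168, 0.012], 0.89), ([0.609, 0.073, 0.015], 0.78)]
pad1 side [([0.605, -0.016, 0.014], 0.84), ([0.607, 0.171, 0.008], 0.81), ([0.606, -0.117, 0.012], 0.68)]
tin top [([0.465, 0.37, 0.001], 0.9)]
tin side [([0.47, 0.366, -0.0], 0.85)]
0.8 0.0188 [[-9.73704679e-01  2.27813954e-01  2.43880603e-05]
 [ 2.27813951e-01  9.73704675e-01 -1.01735625e-04]
 [-4.69235633e-05 -9.35045134e-05 -9.99999995e-01]]
```

View pics/top0.png

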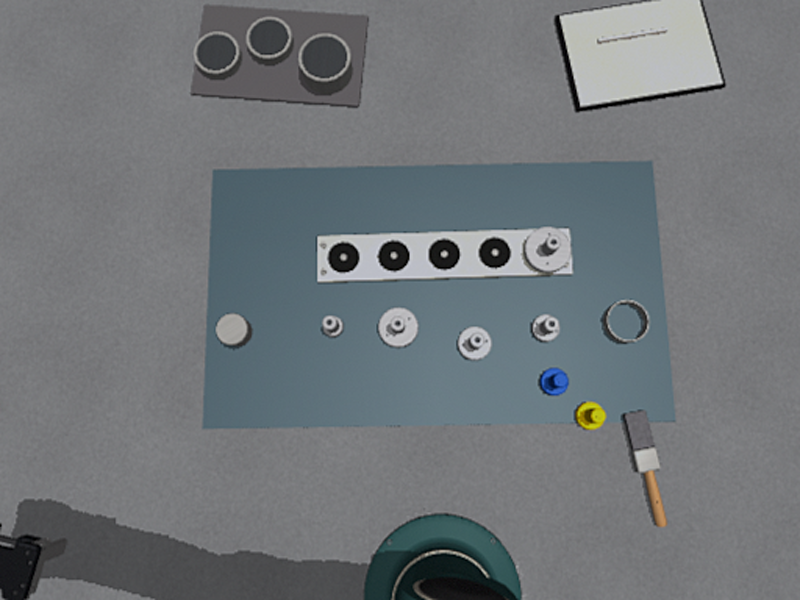

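View pics/side0.png

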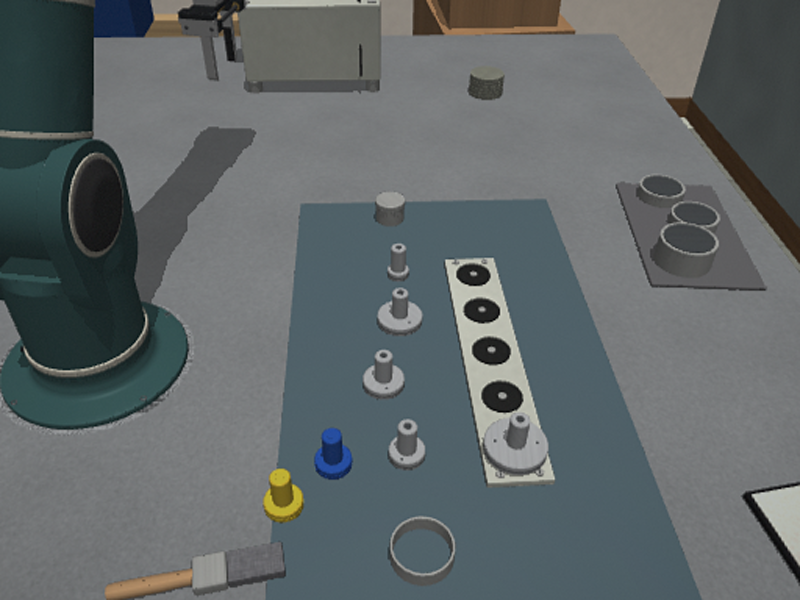

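The top view (800x600) has four grey caps on the bench: cap38 (331,326), cap74 (398,328), cap62 (475,343) and cap50 (545,327). The look-alikes are blue (554,381) and yellow (591,415). The parked cap86 is at (547,250), and the free pads are at (495,252), (444,254), (393,255) and (343,257). cap50 must be the grey one at (545,327), so the order on the rail runs from the right: 74, 62, 50, 38. Next I'll refine the positions with a silhouette fit in both cameras and check the choice in a crop.

```bash
cat > vis.py <<'E'
import numpy as np,cv2
from scipy.optimize import minimize
from station import calibration
def proj(c,P):
    k=calibration(c);T=np.linalg.inv(k["pose"]);p=P@T[:3,:3].T+T[:3,3];p=p*[1,-1,-1]
    q=p@np.array(k["K"]).T;return q[:,:2]/q[:,2:]
A=np.linspace(0,2*np.pi,60)
def cyl(c,x,y,r,z0,z1):
    P=np.concatenate([np.c_[x+r*np.cos(A),y+r*np.sin(A),0*A+z] for z in(z0,z1)])
    return cv2.convexHull(proj(c,P).astype(np.float32))[:,0]
S=8
def fit(ims,x0,parts,cond,m=8):
    """parts: (r,z0,z1) cylinders; cond(hsv)->mask; joint silhouette fit of x,y over ims{cam:rgb}"""
    dat=[]
    for c,im in ims.items():
        h=np.concatenate([cyl(c,*x0,*p) for p in parts]);lo=np.floor(h.min(0)-m).astype(int);hi=np.ceil(h.max(0)+m).astype(int)
        roi=im[lo[1]:hi[1],lo[0]:hi[0]];dat.append((c,lo,cond(cv2.cvtColor(roi,cv2.COLOR_RGB2HSV)).astype(float)))
    def cost(v):
        s=0
        for c,lo,mk in dat:
            g=np.zeros((mk.shape[0]*S,mk.shape[1]*S),np.float32)
            for p in parts: cv2.fillPoly(g,[np.round((cyl(c,*v,*p)-lo+.5)*S*16-8).astype(int)],1,shift=4)
            g=cv2.resize(g,mk.shape[::-1],interpolation=cv2.INTER_AREA);s+=((g-mk)**2).sum()
        return s
    r=minimize(cost,x0,method="Nelder-Mead",options=dict(initial_simplex=np.array(x0)+[[0,0],[.006,0],[0,.006]],xatol=1e-4))
    return r.x,r.fun,sum(d[2].sum() for d in dat)
def cap(d,z=0): return [(d/2000,z,z+.016),(.013,z+.016,z+.062)]
bright=lambda h:(h[...,2]>np.percentile(h[...,2],5)*.0+125)&(h[...,1]<70)
dark=lambda h:h[...,2]<70
E
python3 - <<'E'
from vis import *
ims={c:cv2.imread(f"pics/raw_{c}0.png")[:,:,::-1].copy() for c in("top","side")}
caps={74:(.47,.073),62:(.439,-.068),50:(.4615,-.2),38:(.472,.19)}
for d,p in caps.items():
    for cs in (("top",),("side",),("top","side")):
        print(d,cs,[np.round(a,4) for a in fit({c:ims[c] for c in cs},p,cap(d),bright)])
for p in [(.607,-.116),(.606,-.018),(.607,.073),(.606,.169)]:
    for cs in (("top",),("side",),("top","side")):
        print("pad",cs,[np.round(a,4) for a in fit({c:ims[c] for c in cs},p,[(.03,.012,.016)],dark,5)])
im=ims["top"][:,:,::-1].copy()
cv2.imwrite("pics/crop1.png",cv2.resize(im[140:280,195:420],None,fx=3.5,fy=3.5,interpolation=cv2.INTER_CUBIC))
E
```

```text
74 ('top',) [array([0.4724, 0.069 ]), np.float64(742.9404), np.float64(1148.0)]
74 ('side',) [array([0.4728, 0.0825]), np.float64(291.4541), np.float64(371.0)]
74 ('top', 'side') [array([0.472, 0.069]), np.float64(1047.4348), np.float64(1519.0)]
62 ('top',) [array([ 0.4626, -0.0912]), np.float64(1044.0132), np.float64(1405.0)]
62 ('side',) [array([ 0.4407, -0.0601]), np.float64(289.1626), np.float64(320.0)]
62 ('top', 'side') [array([ 0.4404, -0.0727]), np.float64(1441.5037), np.float64(1725.0)]
50 ('top',) [array([ 0.4873, -0.2259]), np.float64(882.7124), np.float64(1126.0)]
50 ('side',) [array([ 0.4666, -0.1941]), np.float64(307.2964), np.float64(258.0)]
50 ('top', 'side') [array([ 0.4659, -0.2052]), np.float64(1342.697), np.float64(1384.0)]
38 ('top',) [array([0.4761, 0.1922]), np.float64(59.0869), np.float64(95.0)]
38 ('side',) [array([0.4749, 0.1941]), np.float64(226.4163), np.float64(97.0)]
38 ('top', 'side') [array([0.4768, 0.1928]), np.float64(286.0605), np.float64(192.0)]
pad ('top',) [array([ 0.6096, -0.1147]), np.float64(52.1821), np.float64(269.0)]
pad ('side',) [array([ 
[... 1009 characters left out ...]
,.006]],xatol=1e-4))
    res = _minimize_neldermead(fun, x0, args, callback, bounds=bounds,
                               **options)
    fxr = func(xr)
    fx = function(np.copy(x), *(wrapper_args + args))
  File "vis.py", line 22, in cost
    for p in parts: cv2.fillPoly(g,[np.round((cyl(c,*v,*p)-lo+.5)*S*16-8).astype(int)],1,shift=4)
                                              ~~~^^^^^^^^^
  File "vis.py", line 10, in cyl
    return cv2.convexHull(proj(c,P).astype(np.float32))[:,0]
                          ~~~~^^^^^
  File "vis.py", line 5, in proj
    k=calibration(c);T=np.linalg.inv(k["pose"]);p=P@T[:3,:3].T+T[:3,3];p=p*[1,-1,-1]
ValueError: time passes only in moves, steps and waits
```

```bash
sed -i 's/^from station import calibration/from station import calibration as _c\nfrom functools import lru_cache\ncalibration=lru_cache(None)(_c)/; s/^bright=.*/bright=lambda h:(h[...,1]<40)\&(h[...,2]>60)/' vis.py
python3 - <<'E'
from vis import *
ims={c:cv2.imread(f"pics/raw_{c}0.png")[:,:,::-1].copy() for c in("top","side")}
print(ims["top"][235,[205,240,300]].tolist(),ims["top"][209,[210,211,212,212,254,255]].tolist())
caps={74:(.47,.073),62:(.439,-.068),50:(.4615,-.2),38:(.472,.19)}
for d,p in caps.items():
    for cs in (("top",),("side",),("top","side")):
        print(d,cs,[np.round(a,4) for a in fit({c:ims[c] for c in cs},p,cap(d),bright,4)])
print(fit(ims,(.606,.169),[(.03,.012,.016)],dark,5)[0])
im=ims["top"][:,:,::-1].copy()
cv2.imwrite("pics/crop1.png",cv2.resize(im[140:280,195:420],None,fx=3.5,fy=3.5,interpolation=cv2.INTER_CUBIC))
E
```

```text
[[94, 113, 122], [101, 119, 128], [105, 124, 132]] [[192, 191, 196], [197, 196, 200], [185, 184, 187], [185, 184, 187], [179, 179, 183], [183, 183, 186]]
74 ('top',) [array([0.471 , 0.0692]), np.float64(18.4204), np.float64(525.0)]
74 ('side',) [array([0.4714, 0.069 ]), np.float64(38.8362), np.float64(643.0)]
74 ('top', 'side') [array([0.4713, 0.0692]), np.float64(58.813), np.float64(1168.0)]
62 ('top',) [array([ 0.4389, -0.0711]), np.float64(18.1292), np.float64(375.0)]
62 ('side',) [array([ 0.4393, -0.0718]), np.float64(23.4617), np.float64(603.0)]
62 ('top', 'side') [array([ 0.4392, -0.0712]), np.float64(44.0603), np.float64(978.0)]
50 ('top',) [array([ 0.4652, -0.2038]), np.float64(31.6577), np.float64(233.0)]
50 ('side',) [array([ 0.4654, -0.2034]), np.float64(19.8875), np.float64(564.0)]
50 ('top', 'side') [array([ 0.4654, -0.2035]), np.float64(52.6992), np.float64(797.0)]
38 ('top',) [array([0.4751, 0.1913]), np.float64(13.4722), np.float64(147.0)]
38 ('side',) [array([0.4754, 0.1895]), np.float64(18.3523), np.float64(264.0)]
38 ('top', 'side') [array([0.4755, 0.1912]), np.float64(34.6162), np.float64(411.0)]
[0.60579886 0.16929387]
```

```bash
sleep 1
```

```text
(no output)
```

View pics/crop1.png

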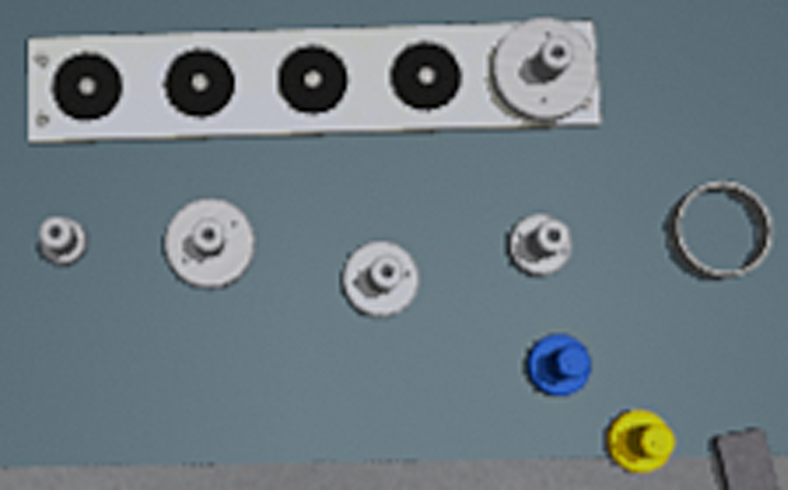

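The crop confirms it: the grey cap50 is at (540,243), blue is at (558,365) and yellow at (640,440). The pads are evenly spaced in a row. I'll move cap74 first, then measure how it landed.

```bash
cat > job.py <<'E'
from vis import *
from station import *
R=np.array([[-1.,0,0],[0,1,0],[0,0,-1]])
CAPS={74:(.4713,.0692),62:(.4392,-.0712),50:(.4654,-.2035),38:(.4755,.1912)}
PADS={74:(.6096,-.115),62:(.6083,-.020),50:(.6071,.075),38:(.6058,.170)}
H=.025; UP=.15
def place(d,off=(0,0),src=None,zsrc=0):
    s=src if src is not None else CAPS[d]; t=np.array(PADS[d])+off
    command_gripper(.06)
    movep([*s,UP],R); move_straight([*s,zsrc+H],speed=.12)
    command_gripper(0.,25); print(d,"gap",read_finger_gap(),"F",read_gripper_force())
    move_straight([*s,UP],speed=.15); print("gap up",read_finger_gap())
    move_straight([*t,UP],speed=.2); move_straight([*t,.016+H+.006],speed=.12)
    f=move_straight([*t,.016+H-.002],speed=.012,until_force=3)
    print("contact",f,np.round(read_ee_pos(),4),np.round(read_ft_force(),1))
    command_gripper(.06); move_straight([*t,UP],speed=.15); print("t",read_t())
def look(name,ds):
    ims={c:snapshot(c) for c in("top","side")}
    for c in ims: cv2.imwrite(f"pics/{name}_{c}.png",ims[c][:,:,::-1])
    return ims
E
python3 - <<'E'
from job import *
place(74)
move_straight([.45,-.07,.25],speed=.25)
ims=look("a",0); print(read_t())
cv2.imwrite("pics/a2.png",cv2.resize(np.hstack([ims["top"][100:260,150:400],ims["side"][140:300,220:400]])[:,:,::-1],None,fx=1.85,fy=1.85,interpolation=cv2.INTER_CUBIC))
E
```

```text
74 gap 0.025116874577391077 F 25.00046543776989
gap up 0.02567133421937612
contact True [ 0.6097 -0.1149  0.0411] [-1.6  0.7  9.1]
t 11.0
12.025
```

View pics/a2.png

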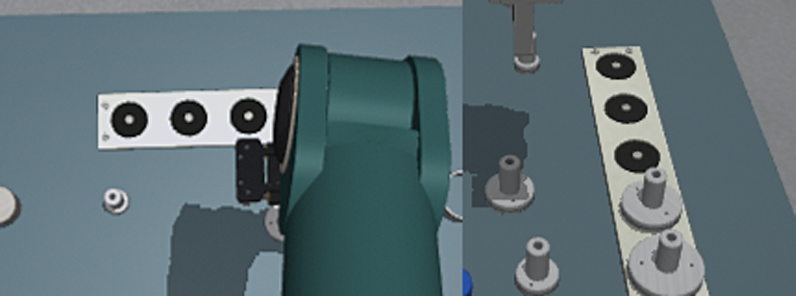

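cap74 stands upright on its rest beside cap86. I'll overlay predicted outlines in the side view, centred on the measured pad, to check centring.

```bash
cat >> vis.py <<'E'
def overlay(im,c,items,box,f,z=.016):
    x0,y0,x1,y1=box;o=cv2.resize(im[y0:y1,x0:x1,::-1],None,fx=f,fy=f,interpolation=cv2.INTER_CUBIC)
    for (x,y,d) in items:
        for p,col in zip(cap(d,z),((0,0,255),(0,255,0))):
            q=(cyl(c,x,y,*p)-[x0,y0]+.5)*f-.5
            cv2.polylines(o,[np.round(q*16).astype(int)],True,col,1,cv2.LINE_AA,4)
    return o
E
python3 - <<'E'
from job import *
im=cv2.imread("pics/a_side.png")[:,:,::-1]
cv2.imwrite("pics/a3.png",overlay(im,"side",[(.6096,-.115,74)],(300,225,360,275),12))
E
```

```text
(no output)
```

View pics/a3.png

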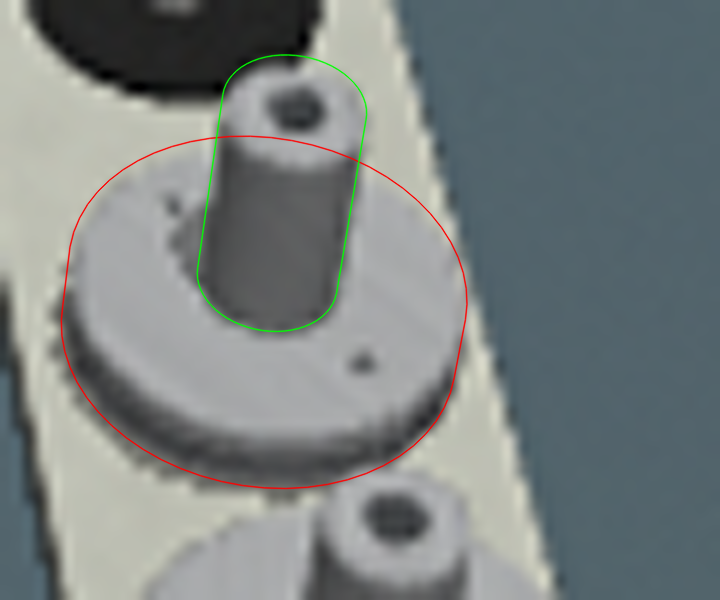

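Run:
```python
from job import *
im=cv2.imread("pics/raw_side0.png")[:,:,::-1]
u,v=proj("side",np.array([[.471,.069,.03]]))[0].astype(int)
cv2.imwrite("pics/a4.png",overlay(im,"side",[(.4713,.0692,74)],(u-25,v-25,u+25,v+25),12,z=0))
```

```text
(no output)
```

View pics/a4.png

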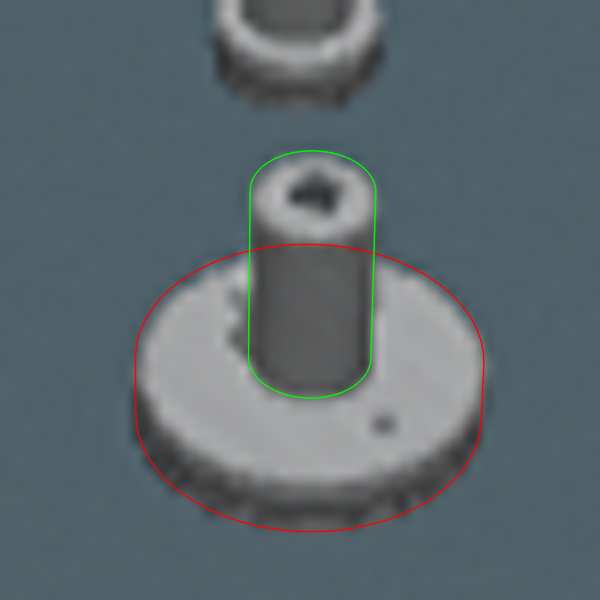

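The residual offset is at most about 1 mm in y, which is good enough. Now the other three.

Run:
```python
from job import *
for d in (62,50,38): place(d,(0,.0005))
move_straight([.40,.15,.35],speed=.25)
movep([.2,.55,.3],R)
ims=look("b",0); print(read_t())
it=[(*PADS[d],d) for d in PADS]
cv2.imwrite("pics/b_t.png",overlay(ims["top"],"top",it,(195,135,375,215),4.4))
cv2.imwrite("pics/b_s.png",overlay(ims["side"],"side",it,(275,145,375,275),4.5))
cv2.imwrite("pics/b_f.png",cv2.resize(ims["side"][:,:,::-1],(800,600)))
```

```text
62 gap 0.02558357991749593 F 25.000653023115547
gap up 0.025260402512852782
contact True [ 0.6084 -0.0195  0.041 ] [-0.8  1.   7.1]
t 19.6917
50 gap 0.02572265029125713 F 25.000376489413156
gap up 0.025332000243559805
contact True [0.6071 0.0756 0.0411] [-0.2  0.   7.1]
t 28.4833
38 gap 0.02510518485071925 F 24.993835398418014
gap up 0.0251214627072432
contact True [0.6058 0.1704 0.041 ] [-1.2 -0.6  7.3]
t 36.175
39.225
```

View pics/b_t.png

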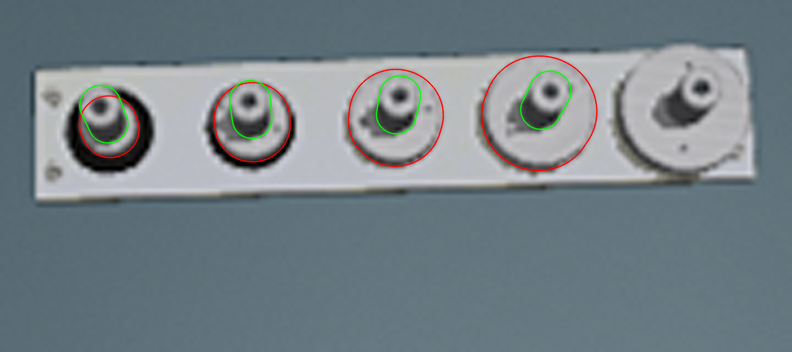

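View pics/b_s.png

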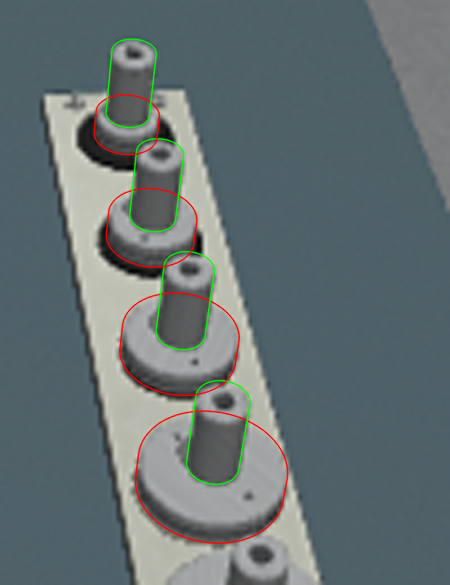

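View pics/b_f.png

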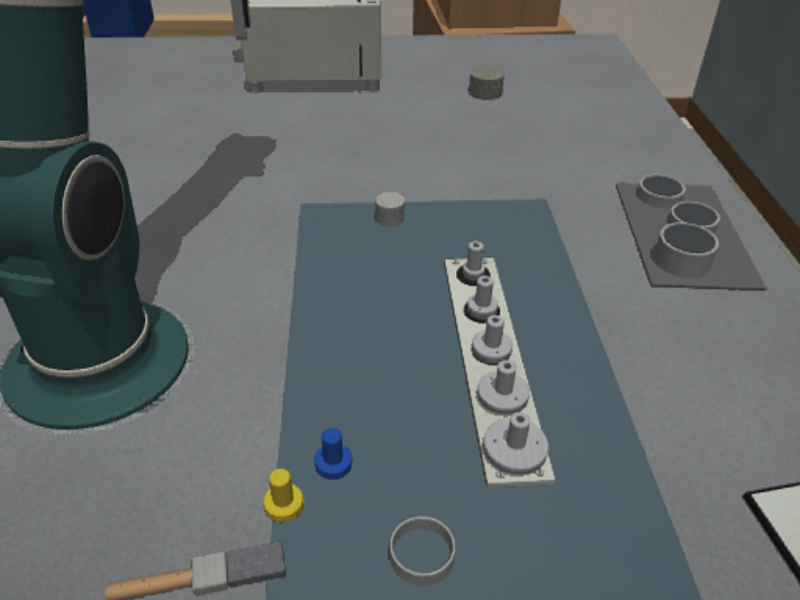

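The overlays show all four caps upright within about 1–1.5 mm of their rest centres. The order from cap86 is 74, 62, 50, 38. The tin is still at (390,208), and the arm is clear, so I'm handing in.

```bash
python3 -c "
from station import *
print(sign_off())"
```

```text
the job is handed in; nothing more can be done
None
```

The job is handed in after about 39 s: all four caps stand upright on the rail in order 86-74-62-50-38, each within about 1–1.5 mm of its rest centre by the camera overlays; the tin and parked cap were not moved.

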